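# Index the vial carousel to its next station

### The job

Move the vial carousel on by one station, anticlockwise as seen from above: pull up the spring index ring on its arm until the pin is out of its notch, turn the carousel, and let the pin drop by its own spring fully home into the very next notch, not a later one. Feel for the notch gently, never wedging the pin hard against the notch or the rim (well under 25 N), then let go and leave the bottle, beaker and vial rack where they are.

Things in the scene. Friction and masses are not known exactly. Their poses are not given: they have to be found in the camera images.
- stand: Fixed round white base, 250 mm across, 36 mm high, under an aluminium index rim (radius 92 to 118 mm, flat top 58 mm above the bench). Origin: on the bench, on the carousel's vertical axis. x points to the notch where the pin starts, y 90 degrees anticlockwise of it. The rim has 3 notches for the pin: radial slots at radius 105 mm, 10 mm wide along the turn, 12 mm deep, open at the top.
- first_notch (a point): Mouth of the notch where the pin starts, on the rim's top, at 0 degrees. The NEXT notch, the goal, is in a steel shoe clamped to the rim (flush on top, two lugs on its outer side), set by the users somewhere from 36 to 54 degrees anticlockwise of this one. It is not measured: find it by feel (or see it).
- last_notch (a point): Mouth of the last notch, at 90 degrees anticlockwise of the first: one too far, the wrong one.
- carousel (a joint): Angle of the grey vial tray (164 mm across; eight vials, tops 101 mm above the bench) about the base's axis, rad: 0 at the first notch, positive anticlockwise from above; stops at -0.3 and 1.9. Bearing friction 0.12 N m; with the pin riding on the rim, pushing it along at the ring takes 3 to 6 N. It stays where it is left. A seated pin has 1 mm of side play (0.01 rad).
- plunger (a joint): Lift of the index plunger from home, m, 0 to 0.014 (top stop). It slides straight up in a sleeve on the tray's arm, 105 mm from the axis. A spring pushes it down with 6 N at home, 9 N at the top. At 0 the pin is 9 mm deep in a notch; riding on the rim between notches it reads 0.009; above 0.010 it is clear. While the ring is held tight the pin cannot drop.
- ring (a point): Centre of the pull ring on the plunger: an upright loop of 8 mm round steel bar, 36 mm outside, 20 mm inside, 117 mm above the bench when home. x points radially outwards (the ring stands in x-z), y along the turn, anticlockwise, across the 8 mm: pinch it from above in y. Below it a 22 mm sleeve ends 86 mm above the bench; nothing else is within 30 mm.
- pin: Polished steel index pin, 8 mm in diameter, round nose, at the plunger's lower end under the ring. Its origin is 117 mm straight below the ring's centre. It slides easily on the rim (friction 0.12). More than 25 N on it, against rim or notch, spoils it; riding under its own spring makes about 8 N.
- bottle: Bystander: loose amber bottle with a black cap, 64 mm across, 150 mm tall; origin at the centre of its foot.
- beaker: Bystander: loose glass beaker, 70 mm across, 85 mm tall; origin at the centre of its foot.
- rack: Bystander: loose white vial rack, 70 by 160 by 61 mm; origin at the centre of its foot.

How it is judged:
By the outcome, as a careful person would: the job done as asked, in the order asked, and still so for the second after the job is handed in, with the robot touching nothing.
It also fails if it takes over 48 s, if anything falls off the work surface, if the arm or the gripper's body presses on something with over 40 N, if the wrist force passes 120 N, or if a joint passes its speed limit or range.

### The arm

A 6-joint arm with a two-finger parallel gripper is mounted at the origin on the work surface. World frame = base frame: x ahead of the robot, y to its left, z up, the work surface at z = 0. Lengths are in m, angles in rad, forces in N, time in s.
With the tool pointing down it reaches from about 0.35 to 1 m from the base axis. Payload 7.1 kg.
Tool frame: the origin (TCP) lies at the very end of the fingers, on their centre line; the grasp point (between the pads) lies 19 mm behind it (env.tcp_to_grasp is the distance from the TCP to the grasp point, in m); z points along the fingers, y is the line along which they close (so a half turn about z gives the same grasp; the last joint's range is limited). The gripper opens to 85 mm and grips with 20 to 120 N. Pads are 22 mm wide; open, the fingers measure 114 mm over their backs; the gripper's body (76 mm by 85 mm) begins 54 mm behind the grasp point. The pads swing forward as they close: fully open they stand 13 mm farther back than shut.
Start: joints at [1.255, 0.423, 1.63, -0, 1.089, -0.019], TCP at [0.183, 0.598, 0.231] pointing down, gripper open.
Joint ranges: [-3, 3], [-0.9, 2.11], [0.09, 2.58], [-1.31, 4.45], [0.11, 2.69], [-2.54, 2.54]. Speed limits (rad/s): [2.39, 2.39, 3.01, 3.14, 3.14, 3.14].

### API

Orientations are given as a rotation vector (axis times angle).
In Python, from plant import env gives the robot as it stands.
- The arm moves only by the tool carry_out, never from a script. Its argument "motion" is a list of rows, each a list of 4 numbers: the shift along the tool's x, y, z normalised to -1 to 1, where 1 is 30 cm, then the turn about the tool's z normalised to -1 to 1, where 1 is 360 degrees. In form: [[dx, dy, dz, yaw], ...]. A call has 1 to 5 rows; each row is the pose to reach, as a shift and turn from the pose commanded when the call began, along the tool's axes at that moment, turning the shorter way round; what a row does not reach only later rows make up. A row lasts 1/8 s, in which the tool goes at most 62.5 mm and 10.7 degrees, less where a joint would pass 70% of its speed; a pose out of reach is approached as far as the arm can. A call with a number of a shift or a turn outside -1 to 1 is refused whole. A call with a gripper value outside its range is refused whole. "gripper" is the opening, from -1 (shut) to 1 (fully open), set as the call begins (left out, the last holds). The fingers move at their own pace and stop on an object; "grip_force" is the grip in N (left out, the last holds). Time passes only in rows, so rows that repeat a pose let the fingers close. It gives the time, the measured TCP pose, the force, the opening and the grip force at its end, in the units of the state.
- env.get_obs(): the state, without advancing time (a new reading comes with each control period).
- env.grab_frame(name): name is "side" or "top" or "wrist"; returns (picture, depth): 384x512x3 uint8, blue, green, red; 384x512 float32, m along the optical axis (not along the pixel's ray), 0 where there is no reading.
- env.get_calibration(name): a dict with "K" (3x3 intrinsics, pixels), "pose" (4x4, takes a point from camera to world coordinates). Camera axes: x right, y up, looking along -z (the intrinsics and any distortion apply to the point x, -y, -z); pixel columns grow to the right and rows downward; lengths in m; the calibration is good to about 2 mm. A picture is of the moment at which its call begins: read the wrist's pose just before it. get_calibration takes no time and is no camera call; for the wrist camera it gives the pose at the moment of the call.
- env.finish_job(): hands the job in; it is judged then, once.
The state is a dict: "time_s": time; "qpos": joint angles; "qvel": joint speeds; "effort": joint torques, N m; "tool_pos": TCP position; "tcp_rot": TCP orientation; "contact_force": force on the tool from outside, world axes, zero at the start; "wrist_torque": the same for the moment, N m; "grip_width": finger opening in m; "gripper_force": force on a finger pad.
Only numpy, scipy, OpenCV 4.12 (cv2) and the standard library are available. Lean on these libraries where they do the work, as an engineer would, in place of code of your own. Each camera call takes 0.05 s, during which the arm holds its last target. There are 200 camera calls.

## Working session

There is one attempt and no reset: what is moved stays moved. The work goes in short steps, Python scripts to look and compute and a tool call to move; the robot and the scene stay as the last step left them, time stands still between calls to the robot, and variables do not carry over. Pictures are saved under pics/ and viewed, at most 10 in all, crops included, and the job is handed in when it is done.

Besides the shell and the picture viewer there is one more tool, called after "Call:" by a JSON object that holds its "api" and its "payload", one argument or row to a line. carry_out: Moves the arm, as the interface text tells. Its arguments: {"type":"object","properties":{"motion":{"type":"array"},"gripper":{"type":"number"},"grip_force":{"type":"number"}},"required":["motion"]}

```bash
mkdir -p pics; ls; python3 - <<'E'
from plant import env
import cv2,numpy as np
for n in("top","side"):
    im,d=env.grab_frame(n); cv2.imwrite(f"pics/{n}0.png",im); np.savez(f"pics/{n}0.npz",d=d,**env.get_calibration(n))
o=env.get_obs()
print({k:np.round(v,3) for k,v in o.items()}, env.tcp_to_grasp)
E
```

```text
pics
{'time_s': np.float64(0.1), 'qpos': array([ 1.255,  0.424,  1.631, -0.   ,  1.089, -0.019]), 'qvel': array([-0.001, -0.   , -0.002,  0.   , -0.   , -0.001]), 'effort': array([ 0.0000e+00, -5.5843e+01, -2.8244e+01, -0.0000e+00,  3.0000e-03,
        0.0000e+00]), 'tool_pos': array([0.183, 0.597, 0.231]), 'tcp_rot': array([-4.640e-01, -3.107e+00,  2.000e-03]), 'contact_force': array([ 0.586, -0.152,  0.17 ]), 'wrist_torque': array([0.001, 0.008, 0.008]), 'gripper_force': np.float64(0.0), 'grip_width': np.float64(0.085)} 0.0187
```

View pics/top0.png

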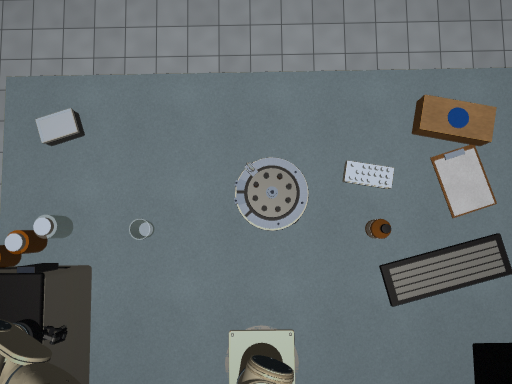

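View pics/side0.png

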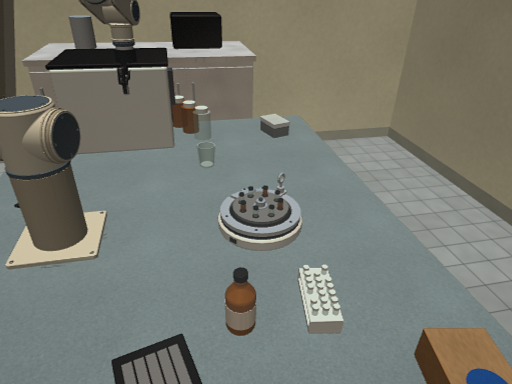

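Top view: carousel centred near (272,193), ring/arm near (250,168), dark slots near (240,191) and (250,212). The side view shows the ring at (281,180), clear of the bystanders.

```bash
cat > h.py <<'E'
import numpy as np,cv2
def load(n):
    z=np.load(f"pics/{n}.npz"); return z["d"],z["K"],z["pose"]
def cloud(d,K,P):
    v,u=np.mgrid[:d.shape[0],:d.shape[1]]
    p=np.stack([(u-K[0,2])/K[0,0]*d,-(v-K[1,2])/K[1,1]*d,-d],-1)
    return p@P[:3,:3].T+P[:3,3]
def proj(p,K,P):
    c=(np.atleast_2d(p)-P[:3,3])@P[:3,:3]
    return np.c_[K[0,2]-K[0,0]*c[:,0]/c[:,2],K[1,2]+K[1,1]*c[:,1]/c[:,2]]
E
python3 - <<'E'
from h import *
d,K,P=load("top0"); C=cloud(d,K,P); print(np.round(K,1),np.round(P,3))
for u,v in[(272,193),(250,168),(252,165),(240,191),(250,212),(140,229),(378,228),(370,174),(262,355)]: print(u,v,np.round(C[v,u],3))
im=cv2.imread("pics/top0.png")
cv2.imwrite("pics/topc.png",cv2.resize(im[150:240,225:320],None,fx=6,fy=6,interpolation=cv2.INTER_CUBIC))
# rim top points -> circle fit
r=C[145:245,225:325].reshape(-1,3); m=abs(r[:,2]-.058)<.006; q=r[m]
from scipy.optimize import least_squares
q=r[(r[:,2]>.02)]; (c,rad)=cv2.minEnclosingCircle((q[:,:2]*1000).astype(np.float32)); print(c,rad)
hi=r[(r[:,2]>.108)];print(np.round(hi,3))
E
```

```text
[[439.8   0.  256.5]
 [  0.  439.8 187.4]
 [  0.    0.    1. ]] [[-0.014  0.995 -0.099  0.435]
 [-1.    -0.015 -0.011 -0.01 ]
 [-0.013  0.099  0.995  1.51 ]
 [ 0.     0.     0.     1.   ]]
272 193 [ 0.557 -0.044  0.095]
250 168 [0.637 0.025 0.111]
252 165 [0.65  0.019 0.09 ]
240 191 [0.569 0.061 0.048]
250 212 [0.498 0.029 0.044]
140 229 [0.447 0.407 0.003]
378 228 [ 0.439 -0.376  0.112]
370 174 [ 0.618 -0.37   0.061]
262 355 [ 0.095 -0.005  0.258]
(558.7896728515625, -42.02140426635742) 128.07313537597656
[[ 0.435 -0.01   1.51 ]
 [ 0.435 -0.01   1.51 ]
 [ 0.435 -0.01   1.51 ]
 [ 0.435 -0.01   1.51 ]
 [ 0.435 -0.01   1.51 ]
 [ 0.435 -0.01   1.51 ]
 [ 0.653  0.034  0.132]
 [ 0.435 -0.01   1.51 ]
 [ 0.651  0.038  0.126]
 [ 0.651  0.034  0.128]
 [ 0.65   0.031  0.132]
 [ 0.65   0.028  0.132]
 [ 0.435 -0.01   1.51 ]
 [ 0.435 -0.01   1.51 ]
 [ 0.649  0.035  0.118]
 [ 0.647  0.031  0.132]
 [ 0.647  0.028  0.129]
 [ 0.647  0.025  0.128]
 [ 0.435 -0.01   1.51 ]
 [ 0.647  0.035  0.109]
 [ 0.643  0.031  0.133]
 [ 0.643  0.028  0.134]
 [ 0.643  0.025  0.134]
 [ 0.644  0.022  0.131]
 [ 0.644  0.
[... 440 characters left out ...]
16]
 [ 0.629  0.019  0.123]
 [ 0.629  0.016  0.122]
 [ 0.629  0.012  0.121]
 [ 0.435 -0.01   1.51 ]
 [ 0.623 -0.026  0.11 ]
 [ 0.435 -0.01   1.51 ]
 [ 0.435 -0.01   1.51 ]
 [ 0.435 -0.01   1.51 ]
 [ 0.435 -0.01   1.51 ]
 [ 0.435 -0.01   1.51 ]
 [ 0.435 -0.01   1.51 ]
 [ 0.435 -0.01   1.51 ]
 [ 0.435 -0.01   1.51 ]
 [ 0.537  0.011  0.108]
 [ 0.435 -0.01   1.51 ]
 [ 0.435 -0.01   1.51 ]
 [ 0.435 -0.01   1.51 ]
 [ 0.435 -0.01   1.51 ]
 [ 0.435 -0.01   1.51 ]
 [ 0.435 -0.01   1.51 ]
 [ 0.435 -0.01   1.51 ]
 [ 0.435 -0.01   1.51 ]
 [ 0.435 -0.01   1.51 ]
 [ 0.435 -0.01   1.51 ]
 [ 0.435 -0.01   1.51 ]
 [ 0.435 -0.01   1.51 ]
 [ 0.435 -0.01   1.51 ]
 [ 0.435 -0.01   1.51 ]
 [ 0.435 -0.01   1.51 ]]
```

View pics/topc.png

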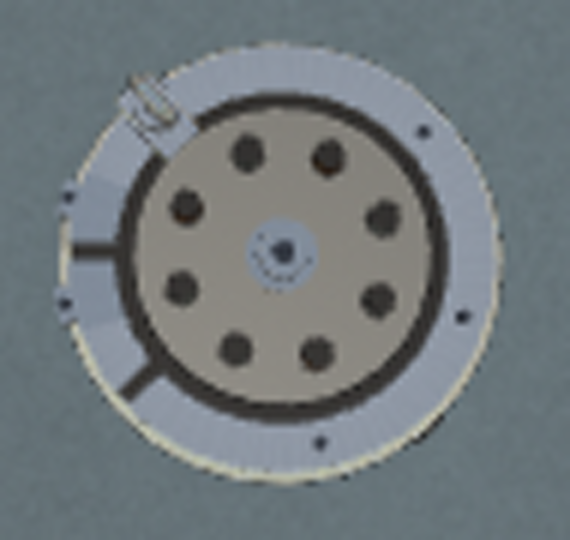

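The enlarged view shows the steel shoe (lugs at (68,195) and (65,310)) with the next notch at about (95,250). The last notch is at (140,382), and the ring is at (150,97). Next I'll work out the geometry and the approach.

```bash
cat >> h.py <<'E'
from scipy.spatial.transform import Rotation as Ro
def plan(pos,yaw):
    """units [dx,dy,dz,yaw] from measured pose to TCP pos and tool-y heading yaw (world, deg)"""
    from plant import env
    o=env.get_obs(); R=Ro.from_rotvec(o["tcp_rot"]).as_matrix()
    s=R.T@(np.array(pos)-o["tool_pos"])/.3
    h=np.degrees(np.arctan2(R[1,1],R[0,1]))
    t=-((yaw-h+180)%360-180)/360
    print("t",o["time_s"],"pos",np.round(o["tool_pos"],4),"heading",round(h,2),"tilt",np.round(R[:,2],4),"unit shift",np.round(s,4),"yaw",round(t,4))
E
python3 - <<'E'
from h import *
d,K,P=load("top0")
im=cv2.imread("pics/top0.png")
def at(u,v,z):
    r=P[:3,:3]@np.array([(u-K[0,2])/K[0,0],-(v-K[1,2])/K[1,1],-1]); return P[:3,3]+r*(z-P[2,3])/r[2]
f=lambda x,y,z:at(225+(x+.5)/6-.5,150+(y+.5)/6-.5,z)
C=cloud(d,K,P); r=C[145:245,225:325].reshape(-1,3)
# rim edge fit: points near z .058
q=r[abs(r[:,2]-.058)<.004]; rr=np.hypot(*(q[:,:2]-[.559,-.042]).T); q=q[(rr>.085)&(rr<.125)]
A=q[:,:2]
from scipy.optimize import least_squares
# annulus 92..118: fit centre by penalising points outside
c=least_squares(lambda c:np.clip(abs(np.hypot(*(A-c).T)-.105)-.0125,0,None),[.559,-.042]).x
hub=f(283,252,.105);print("centre",c,"hub",hub,len(A))
for c0 in(c,hub[:2]):
  for n,p in dict(shoe=f(95,250,.058),last=f(140,382,.058),ring=np.array([.642,.026])).items():
    v=p[:2]-c0; print(n,np.round(p,4),"r",np.hypot(*v).round(4),"ang",np.degrees(np.arctan2(v[1],v[0])).round(1))
plan([.63,.02,.26],-50.7)
E
```

```text
centre [ 0.56118902 -0.04149313] hub [ 0.5602777 -0.0432707  0.105    ] 1229
shoe [0.5671 0.0595 0.058 ] r 0.1012 ang 86.6
last [0.4939 0.0355 0.058 ] r 0.1022 ang 131.2
ring [0.642 0.026] r 0.1053 ang 39.9
shoe [0.5671 0.0595 0.058 ] r 0.103 ang 86.2
last [0.4939 0.0355 0.058 ] r 0.103 ang 130.1
ring [0.642 0.026] r 0.1071 ang 40.3
t 0.1 pos [0.1826 0.5972 0.2306] heading 72.99 tilt [-4.0e-04 -1.4e-03 -1.0e+00] unit shift [-1.9888 -1.4038 -0.096 ] yaw 0.3436
```

Call:
{"api": "carry_out", "payload": {
  "motion": [
    [-0.16,-0.11,-0.02,0.028],
    [-0.32,-0.22,-0.04,0.056],
    [-0.48,-0.34,-0.06,0.084],
    [-0.64,-0.45,-0.08,0.112],
    [-0.8,-0.56,-0.1,0.14]
  ],
  "gripper": -0.1
}}

```text
time_s: 0.72
tool_pos: [0.3639, 0.3651, 0.2614]
tcp_rot: [1.75, 2.609, -0.0]
contact_force: [0.5, 0.7, 0.5]
grip_width: 0.0386
gripper_force: 0.0
```

```bash
python3 -c "
from h import *
plan([.63,.02,.26],-50)"
```

```text
t 0.725 pos [0.3639 0.3651 0.2614] heading 22.28 tilt [-1.e-04 -2.e-04 -1.e+00] unit shift [-1.4008  0.3847  0.0046] yaw 0.2008
```

Call:
{"api": "carry_out", "payload": {
  "motion": [
    [-0.19,0.05,0,0.028],
    [-0.38,0.1,0,0.056],
    [-0.57,0.15,0,0.084],
    [-0.76,0.2,0,0.112],
    [-0.92,0.25,0,0.138]
  ]
}}

```text
time_s: 1.35
tool_pos: [0.5393, 0.1388, 0.2611]
tcp_rot: [-2.685, -1.631, 0.001]
contact_force: [0.5, -0.1, -0.2]
grip_width: 0.0383
gripper_force: 0.0
```

```bash
python3 -c "
from h import *
plan([.63,.02,.26],-50)"
```

```text
t 1.35 pos [0.5393 0.1388 0.2611] heading -27.45 tilt [-4.e-04 -1.e-04 -1.e+00] unit shift [-0.2119  0.451   0.0036] yaw 0.0626
```

Call:
{"api": "carry_out", "payload": {
  "motion": [
    [-0.08,0.17,0,0.024],
    [-0.15,0.32,0,0.046],
    [-0.21,0.44,0,0.062],
    [-0.21,0.44,0,0.062],
    [-0.21,0.44,0,0.062]
  ]
}}

```text
time_s: 1.98
tool_pos: [0.6266, 0.0248, 0.2607]
tcp_rot: [-2.946, -1.09, 0.002]
contact_force: [-0.9, 0.3, 0.1]
grip_width: 0.0384
gripper_force: 0.0
```

```bash
python3 - <<'E'
from h import *
from plant import env
plan([.642,.026,.2],-50)
K=env.get_calibration("wrist"); im,d=env.grab_frame("wrist"); cv2.imwrite("pics/w1.png",im); np.savez("pics/w1.npz",d=d,**K)
C=cloud(d,K["K"],K["pose"]); r=C[d>0]
m=(r[:,2]>.123)&(r[:,2]<.14)&(np.hypot(r[:,0]-.642,r[:,1]-.026)<.04); q=r[m]; print(m.sum(),q.mean(0),q.min(0),q.max(0))
E
```

```text
t 1.975 pos [0.6266 0.0248 0.2607] heading -49.38 tilt [-1.4e-03  2.0e-04 -1.0e+00] unit shift [0.0417 0.0307 0.2024] yaw 0.0017
234 [0.64329988 0.02853821 0.13090447] [0.62892658 0.01604643 0.12368573] [0.65480851 0.0391428  0.13572595]
```

View pics/w1.png

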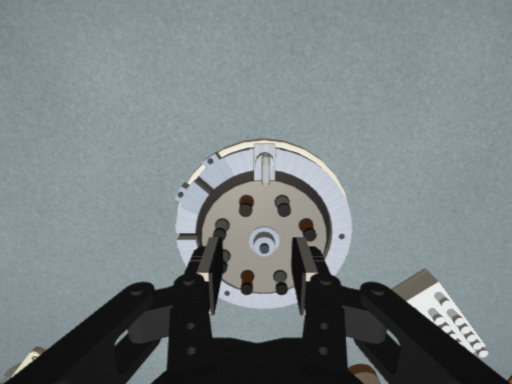

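The wrist view shows the ring edge-on at (264,165), the hub at (264,243), the shoe notch at (205,188), and the last notch at (187,237).

```bash
python3 - <<'E'
from h import *
z=np.load("pics/w1.npz"); print({k:np.round(z[k],4).tolist() for k in z if k!="d"})
d,K,P=load("w1"); C=cloud(d,K,P); im=cv2.imread("pics/w1.png")
r=C[d>0]
q=r[(r[:,2]>.122)&(r[:,2]<.14)&(np.hypot(r[:,0]-.642,r[:,1]-.026)<.04)]
c=q[:,:2].mean(0); u,s,vt=np.linalg.svd(q[:,:2]-c); print("ring c",c,"dir",np.degrees(np.arctan2(vt[0,1],vt[0,0])),"half thick",np.ptp((q[:,:2]-c)@vt[1]),"len",np.ptp((q[:,:2]-c)@vt[0]), "mid",c+vt[0]*((q[:,:2]-c)@vt[0]).min()/2+vt[0]*((q[:,:2]-c)@vt[0]).max()/2)
h=C[243,264];print("hub",h)
def at(u,v,z):
    w=P[:3,:3]@np.array([(u-K[0,2])/K[0,0],-(v-K[1,2])/K[1,1],-1]); return P[:3,3]+w*(z-P[2,3])/w[2]
# rim centre
A=r[abs(r[:,2]-.058)<.004]; rr=np.hypot(*(A[:,:2]-[.56,-.042]).T); A=A[(rr>.085)&(rr<.125)][:,:2]
from scipy.optimize import least_squares
cc=least_squares(lambda c:np.clip(abs(np.hypot(*(A-c).T)-.105)-.0128,0,None),[.56,-.042]).x
rr=np.hypot(*(A-cc).T);print("rim",cc,rr.min(),rr.max(),len(A))
for n,p in dict(shoe=at(205,188,.058),last=at(187,237,.058),ring=np.array([*c,0])).items():
  v=p[:2]-cc; print(n,p,np.hypot(*v),np.degrees(np.arctan2(v[1],v[0])))
E
```

```text
{'K': [[282.8456, 0.0, 256.797], [0.0, 282.8456, 194.6064], [0.0, 0.0, 1.0]], 'pose': [[0.6505, 0.7215, 0.2371, 0.6871], [-0.7595, 0.6189, 0.2003, 0.0764], [-0.0022, -0.3103, 0.9506, 0.403], [0.0, 0.0, 0.0, 1.0]]}
ring c [0.64355585 0.02877906] dir -139.38909263462887 half thick 0.007166062261896194 len 0.03222095317657805 mid [0.64266563 0.02801576]
hub [ 0.56680443 -0.0374111   0.08919028]
rim [ 0.56216714 -0.03908937] 0.09026325768070165 0.12271906584842816 6875
shoe [0.56478231 0.05955605 0.058     ] 0.09868007954081065 88.4813969176149
last [0.49395216 0.03606443 0.058     ] 0.10149569417129009 132.22913522854356
ring [0.64355585 0.02877906 0.        ] 0.10597285591603729 39.82405455625617
```

Call:
{"api": "carry_out", "payload": {
  "motion": [
    [0.02,0.02,0.16,0.002],
    [0.04,0.03,0.32,0.002],
    [0.04,0.03,0.34,0.002],
    [0.04,0.03,0.34,0.002],
    [0.04,0.03,0.34,0.002]
  ]
}}

```text
time_s: 2.65
tool_pos: [0.6433, 0.0259, 0.1617]
tcp_rot: [2.952, 1.072, 0.005]
contact_force: [-0.5, 0.1, -0.1]
grip_width: 0.0383
gripper_force: 0.0
```

```bash
cat > look.py <<'E'
from h import *
from plant import env
import sys
def look(name,guess=(.643,.028),zlo=.122):
    K=env.get_calibration("wrist"); im,d=env.grab_frame("wrist"); cv2.imwrite(f"pics/{name}.png",im); np.savez(f"pics/{name}.npz",d=d,**K)
    C=cloud(d,K["K"],K["pose"]); r=C[d>0]
    q=r[(r[:,2]>zlo)&(r[:,2]<.152)&(np.hypot(r[:,0]-guess[0],r[:,1]-guess[1])<.022)]
    c=np.median(q[:,:2],0); vt=np.linalg.svd(q[:,:2]-c,full_matrices=False)[2]; a=(q[:,:2]-c)@vt[0]; b=(q[:,:2]-c)@vt[1]
    mid=c+vt[0]*(a.min()+a.max())/2+vt[1]*(b.min()+b.max())/2
    print("ring",len(q),"mid",mid.round(4),"dir",np.degrees(np.arctan2(vt[0,1],vt[0,0])).round(1),"len",np.ptp(a).round(4),"thick",np.ptp(b).round(4),"ztop",np.percentile(q[:,2],[50,97]).round(4))
    return im,C,d
E
python3 - <<'E'
from look import *
im,C,d=look("w2"); plan([.643,.028,.100],-50)
cv2.imwrite("pics/w2c.png",cv2.resize(im[80:330,130:390],None,fx=2,fy=2))
E
```

```text
ring 494 mid [0.6423 0.0274] dir -139.2 len 0.0326 thick 0.0079 ztop [0.1316 0.1346]
t 2.7 pos [0.6433 0.0258 0.1617] heading -50.11 tilt [ 3.6e-03  1.0e-04 -1.0e+00] unit shift [ 0.0033 -0.0068  0.2056] yaw -0.0003
```

View pics/w2c.png

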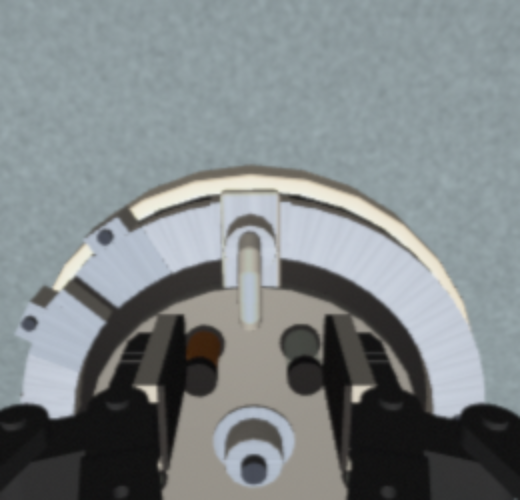

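The ring sits edge-on between the open pads (pads at x≈185 and 325, ring at 250 in the crop), so I'll go down around it.

Call:
{"api": "carry_out", "payload": {
  "motion": [
    [0.003,-0.005,0.1,0],
    [0.003,-0.005,0.17,0],
    [0.003,-0.005,0.205,0],
    [0.003,-0.005,0.205,0],
    [0.003,-0.005,0.205,0]
  ]
}}

```text
time_s: 3.32
tool_pos: [0.6426, 0.0273, 0.0985]
tcp_rot: [2.953, 1.071, 0.002]
contact_force: [0.2, 0.2, 0.1]
grip_width: 0.0389
gripper_force: 0.0
```

Call:
{"api": "carry_out", "payload": {
  "motion": [
    [0,0,0,0],
    [0,0,0,0],
    [0,0,0,0]
  ],
  "gripper": -0.6,
  "grip_force": 20
}}

```text
time_s: 3.7
tool_pos: [0.6421, 0.0273, 0.0981]
tcp_rot: [2.953, 1.071, 0.001]
contact_force: [0.9, -0.3, -0.2]
grip_width: 0.0168
gripper_force: 0.0
```

```bash
python3 - <<'E'
from look import *
im,C,d=look("w3"); plan([.6423,.0275,.100],-49.5)
cv2.imwrite("pics/w3c.png",cv2.resize(im[160:330,180:350],None,fx=3,fy=3))
E
```

```text
ring 3564 mid [0.6425 0.0275] dir 131.2 len 0.0424 thick 0.0322 ztop [0.1344 0.1508]
t 3.75 pos [0.642  0.0273 0.098 ] heading -50.12 tilt [ 3.e-04  0.e+00 -1.e+00] unit shift [ 0.001   0.0002 -0.0066] yaw -0.0017
```

View pics/w3c.png

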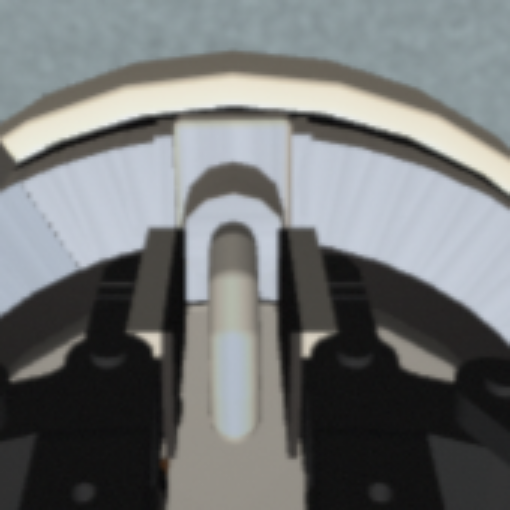

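The ring is at x≈233 midway between the pads (185 and 279), centred well within 0.5 mm. Closing gently.

Call:
{"api": "carry_out", "payload": {
  "motion": [
    [0,0,0,0],
    [0,0,0,0],
    [0,0,0,0],
    [0,0,0,0]
  ],
  "gripper": -1,
  "grip_force": 30
}}

```text
time_s: 4.25
tool_pos: [0.6422, 0.0272, 0.098]
tcp_rot: [2.953, 1.071, 0.001]
contact_force: [0.2, -1.4, 2.6]
grip_width: 0.0069
gripper_force: 29.3
```

Call:
{"api": "carry_out", "payload": {
  "motion": [
    [0,0,-0.01,0],
    [0,0,-0.02,0],
    [0,0,-0.03,0],
    [0,0,-0.04,0],
    [0,0,-0.04,0]
  ]
}}

```text
time_s: 4.88
tool_pos: [0.6419, 0.0273, 0.1099]
tcp_rot: [-2.953, -1.071, 0.0]
contact_force: [3.8, -1.3, -8.9]
grip_width: 0.0075
gripper_force: 29.2
```

```bash
python3 -c "
from h import *
plan([.6422,.0272,.11],-50)
from plant import env
print(env.get_obs()['contact_force'],env.get_obs()['wrist_torque'])"
```

```text
t 4.875 pos [0.6419 0.0273 0.1099] heading -50.12 tilt [-1.e-04  0.e+00 -1.e+00] unit shift [ 0.0005  0.001  -0.0004] yaw -0.0003
[ 3.7999227  -1.31390258 -8.89924659] [-0.21646534 -0.67688579  0.23959986]
```

The wrist force matches the spring load, so the pin is clear at about 12 mm. Next is a small arc, checking forces as it goes.

Call:
{"api": "carry_out", "payload": {
  "motion": [
    [-0.0003,-0.0153,0,-0.0069],
    [-0.0013,-0.0305,0,-0.0139],
    [-0.003,-0.0457,0,-0.0208],
    [-0.0053,-0.0608,0,-0.0278],
    [-0.0053,-0.0608,0,-0.0278]
  ]
}}

```text
time_s: 5.5
tool_pos: [0.6283, 0.0405, 0.1096]
tcp_rot: [-2.848, -1.325, 0.002]
contact_force: [2.2, -1.2, -8.8]
grip_width: 0.0072
gripper_force: 30.8
```

```bash
cat > st.py <<'E'
from h import *
from plant import env
o=env.get_obs(); R=Ro.from_rotvec(o["tcp_rot"]).as_matrix(); c=np.array([.5621,-.0407])
v=o["tool_pos"][:2]-c
print("t",o["time_s"],"phi",np.degrees(np.arctan2(v[1],v[0]))-40.29,"r",np.hypot(*v),"z",o["tool_pos"][2],"head",np.degrees(np.arctan2(R[1,1],R[0,1]))+50.12,"Ftool",(R.T@o["contact_force"]).round(2),"T",(R.T@o["wrist_torque"]).round(3),"w",o["grip_width"],o["gripper_force"])
E
python3 st.py
```

```text
t 5.5 phi 10.492743292730005 r 0.10476405051855753 z 0.10956633244374858 head 10.007050191497086 Ftool [0.52 2.5  8.82] T [-0.434  0.218 -0.406] w 0.007215945570972125 30.81391422310844
```

Call:
{"api": "carry_out", "payload": {
  "motion": [
    [-0.0013,-0.0305,0,-0.0139],
    [-0.0053,-0.0608,0,-0.0278],
    [-0.0119,-0.0906,0,-0.0417],
    [-0.0211,-0.1197,0,-0.0556],
    [-0.0211,-0.1197,0,-0.0556]
  ]
}}

```text
time_s: 6.12
tool_pos: [0.5964, 0.0582, 0.1095]
tcp_rot: [-2.575, -1.798, 0.003]
contact_force: [1.3, -5.2, -9.0]
grip_width: 0.0074
gripper_force: 31.2
```

```bash
python3 st.py; python3 - <<'E'
from look import *
K=env.get_calibration("wrist"); im,d=env.grab_frame("wrist"); np.savez("pics/w4.npz",d=d,**K); cv2.imwrite("pics/w4.png",im)
cv2.imwrite("pics/w4c.png",cv2.resize(im[120:330,110:360],None,fx=3,fy=2.8,interpolation=cv2.INTER_CUBIC))
E
```

```text
t 6.125 phi 30.58269452023793 r 0.10465095780124871 z 0.1095434087467832 head 29.973031629857637 Ftool [-4.48  3.02  8.97] T [-0.454 -0.61  -0.379] w 0.007447671206691251 31.209785076789558
```

View pics/w4c.png

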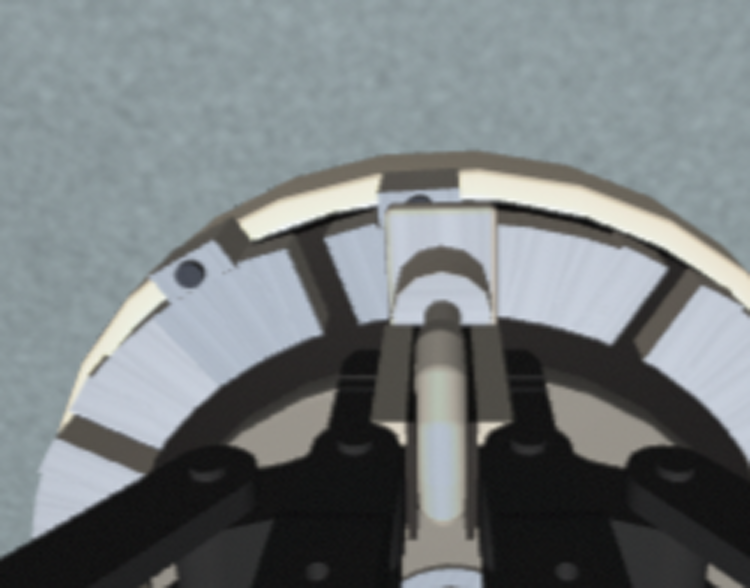

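In this view the first notch is at about (655,310), the next at (322,285) and the last at (105,440). I'll sample the image along the rim circle for their angles.

```bash
python3 - <<'E'
from h import *
d,K,P=load("w4"); g=cv2.cvtColor(cv2.imread("pics/w4.png"),cv2.COLOR_BGR2GRAY).astype(np.float32)
c=np.array([.5621,-.0407]); t=np.arange(-10,105,.5)
for rad in(.098,.104,.110,.114):
    a=np.radians(t+40.29); uv=proj(np.c_[c[0]+rad*np.cos(a),c[1]+rad*np.sin(a),np.full(len(a),.058)],K,P).astype(np.float32)
    s=cv2.remap(g,uv[:,0],uv[:,1],cv2.INTER_LINEAR)
    dark=t[s<150]; runs=np.split(dark,np.where(np.diff(dark)>.6)[0]+1)
    print(rad,[(x[0],x[-1]) for x in runs if len(x)])
E
```

```text
Traceback (most recent call last):
IndexError: too many indices for array: array is 1-dimensional, but 2 were indexed
```

```bash
python3 - <<'E'
from h import *
d,K,P=load("w4"); g=cv2.cvtColor(cv2.imread("pics/w4.png"),cv2.COLOR_BGR2GRAY).astype(np.float32)
c=np.array([.5621,-.0407]); t=np.arange(-10,105,.5)
for rad in(.098,.104,.110,.114):
    a=np.radians(t+40.29); uv=proj(np.c_[c[0]+rad*np.cos(a),c[1]+rad*np.sin(a),np.full(len(a),.058)],K,P).astype(np.float32)
    s=cv2.remap(g,uv[:,0],uv[:,1],cv2.INTER_LINEAR).ravel()
    dark=t[s<140]; runs=np.split(dark,np.where(np.diff(dark)>.6)[0]+1)
    print(rad,[(x[0],x[-1]) for x in runs if len(x)])
E
```

```text
0.098 [(np.float64(-2.5), np.float64(3.0)), (np.float64(24.0), np.float64(24.0)), (np.float64(44.5), np.float64(50.0)), (np.float64(88.0), np.float64(93.0)), (np.float64(99.5), np.float64(104.5))]
0.104 [(np.float64(-2.5), np.float64(2.5)), (np.float64(25.0), np.float64(36.0)), (np.float64(44.5), np.float64(49.5)), (np.float64(88.0), np.float64(93.0)), (np.float64(104.0), np.float64(104.5))]
0.11 [(np.float64(-2.0), np.float64(2.5)), (np.float64(28.5), np.float64(33.0)), (np.float64(44.5), np.float64(49.5)), (np.float64(88.0), np.float64(92.5))]
0.114 [(np.float64(-2.0), np.float64(2.5)), (np.float64(45.0), np.float64(49.5)), (np.float64(88.0), np.float64(92.5))]
```

The notches read 0.1°, 47.0° and 90.4°, so the next one is at about 46.8°. I'll go to about 42°, ease the pin down towards the rim, then loosen the grip.

Call:
{"api": "carry_out", "payload": {
  "motion": [
    [-0.0025,-0.0245,0,-0.0111],
    [-0.0055,-0.0485,0,-0.0222],
    [-0.009,-0.0698,0,-0.0319],
    [-0.009,-0.0698,0.003,-0.0319],
    [-0.009,-0.0698,0.0065,-0.0319]
  ]
}}

```text
time_s: 6.8
tool_pos: [0.5767, 0.0628, 0.1077]
tcp_rot: [-2.384, -2.045, 0.002]
contact_force: [0.4, -5.4, -8.7]
grip_width: 0.0073
gripper_force: 30.0
```

```bash
python3 st.py
```

```text
t 6.8 phi 41.658213302606946 r 0.1045567012106762 z 0.1077180981419093 head 41.37006191602518 Ftool [-5.24  1.24  8.72] T [-0.264 -0.788 -0.21 ] w 0.007291270068609191 29.99486409011297
```

Still holding about 8.7 N of spring load. Loosening to about 13 mm.

Call:
{"api": "carry_out", "payload": {
  "motion": [
    [0,0,0,0],
    [0,0,0,0],
    [0,0,0,0]
  ],
  "gripper": -0.7,
  "grip_force": 20
}}

```text
time_s: 7.18
tool_pos: [0.5775, 0.0636, 0.1085]
tcp_rot: [2.382, 2.047, 0.002]
contact_force: [0.0, 0.4, 0.2]
grip_width: 0.0125
gripper_force: 0.0
```

```bash
python3 st.py
```

```text
t 7.175 phi 41.328540966533204 r 0.10542081456915099 z 0.10849828559005194 head 41.468583662146855 Ftool [ 0.43 -0.04 -0.16] T [-0.038  0.031  0.018] w 0.01248659703445462 0.0
```

Call:
{"api": "carry_out", "payload": {
  "motion": [
    [-0.0001,-0.006,0,-0.0027],
    [-0.0002,-0.012,0,-0.0055],
    [-0.0005,-0.018,0,-0.0082],
    [-0.0008,-0.024,0,-0.0109],
    [-0.0013,-0.03,0,-0.0137]
  ]
}}

```text
time_s: 7.8
tool_pos: [0.5674, 0.0643, 0.1078]
tcp_rot: [-2.29, -2.15, 0.001]
contact_force: [1.3, 0.0, 0.8]
grip_width: 0.0128
gripper_force: 0.7
```

```bash
python3 st.py
```

```text
t 7.8 phi 46.82319818506368 r 0.10511189511461555 z 0.10779525817181415 head 46.49824977531384 Ftool [ 0.08  1.27 -0.85] T [-0.177  0.066  0.022] w 0.012800679487382996 0.6607390323188156
```

Call:
{"api": "carry_out", "payload": {
  "motion": [
    [0,-0.0015,0,-0.0007],
    [0,-0.003,0,-0.0014],
    [0,-0.0045,0,-0.002],
    [0,-0.0045,0,-0.002]
  ]
}}

```text
time_s: 8.3
tool_pos: [0.5665, 0.0643, 0.1078]
tcp_rot: [-2.278, -2.163, 0.0]
contact_force: [0.8, -0.3, 0.7]
grip_width: 0.0126
gripper_force: 0.0
```

```bash
python3 st.py; python3 - <<'E'
from look import *
im,C,d=look("w5",(.567,.065),.1)
cv2.imwrite("pics/w5c.png",cv2.resize(im[120:330,110:360],None,fx=3,fy=2.8,interpolation=cv2.INTER_CUBIC))
E
```

```text
t 8.3 phi 47.32783015569539 r 0.10511029598281554 z 0.10781379638767782 head 47.155154967641714 Ftool [-0.24  0.82 -0.73] T [ 0.026 -0.015 -0.028] w 0.012629744993331278 0.0
ring 3706 mid [0.5673 0.0652] dir -1.2 len 0.0418 thick 0.0328 ztop [0.1324 0.1508]
```

View pics/w5c.png

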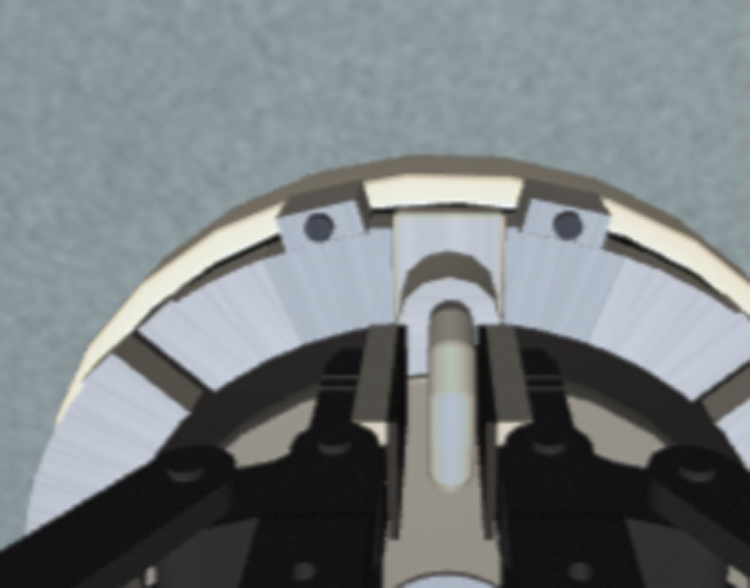

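The ring sits almost midway between the shoe's lugs (319 and 568), against the right pad. I'll read the ring-top height from depth to see if the pin has dropped.

```bash
python3 - <<'E'
from h import *
for n in("w2","w3","w4","w5"):
    d,K,P=load(n); C=cloud(d,K,P)
    c=C[225:297,256:267]; k=c[(c[...,2]>.1)&(c[...,2]<.16)]; print(n,np.percentile(k[:,2],[50,90,97]).round(4),len(k),k[k[:,2]>np.percentile(k[:,2],80)].mean(0).round(4))
    r=k[:,:2]-[.5621,-.0407]; print(" ang",(np.degrees(np.arctan2(r[:,1],r[:,0])).mean()-40.29).round(2))
E
```

```text
w2 [0.1323 0.1343 0.1346] 93 [0.6432 0.0262 0.1343]
 ang -1.31
w3 [0.1303 0.134  0.1346] 633 [0.6438 0.0275 0.134 ]
 ang -0.77
w4 [0.1416 0.1459 0.1467] 676 [0.5991 0.0599 0.146 ]
 ang 29.6
w5 [0.1313 0.134  0.1347] 735 [0.5679 0.0638 0.1341]
 ang 46.35
```

The ring top is at 0.1347, the same as home (0.1346), so the pin has dropped into the next notch. Backing off, opening and rising.

Call:
{"api": "carry_out", "payload": {
  "motion": [
    [0,0.003,0,0],
    [0,0.006,0,0],
    [0,0.006,0,0]
  ]
}}

```text
time_s: 8.72
tool_pos: [0.5685, 0.0642, 0.1079]
tcp_rot: [2.278, 2.163, 0.0]
contact_force: [-0.0, -0.7, 0.4]
grip_width: 0.0128
gripper_force: 0.0
```

Call:
{"api": "carry_out", "payload": {
  "motion": [
    [0,0,0,0],
    [0,0,0,0],
    [0,0,-0.05,0],
    [0,0,-0.2,0],
    [0,0,-0.35,0]
  ],
  "gripper": -0.1
}}

```text
time_s: 9.35
tool_pos: [0.5683, 0.0642, 0.2148]
tcp_rot: [-2.278, -2.163, 0.0]
contact_force: [1.2, 0.4, 0.6]
grip_width: 0.0382
gripper_force: 0.0
```

Call:
{"api": "carry_out", "payload": {
  "motion": [
    [0,0,-0.05,0],
    [0,0,-0.05,0],
    [0,0,-0.05,0]
  ]
}}

```text
time_s: 9.72
tool_pos: [0.5674, 0.0642, 0.2266]
tcp_rot: [-2.277, -2.162, 0.003]
contact_force: [0.0, 0.5, -0.3]
grip_width: 0.0384
gripper_force: 0.0
```

```bash
python3 st.py; python3 - <<'E'
from look import *
im,C,d=look("w6",(.567,.065),.122)
t,dt=env.grab_frame("top"); 
cv2.imwrite("pics/w6c.png",cv2.resize(im[60:330,110:420],None,fx=2.2,fy=2.2,interpolation=cv2.INTER_CUBIC))
K=env.get_calibration("top"); Ct=cloud(dt,K["K"],K["pose"])
for u,v in[(140,229),(378,228),(370,174)]: print(np.round(Ct[v,u],3))
E
```

```text
t 9.725 phi 46.82207210413511 r 0.10498476712920386 z 0.22656147823949518 head 47.157578165721006 Ftool [ 0.48 -0.01  0.35] T [ 0.004 -0.006  0.04 ] w 0.038433121688478254 0.0
ring 285 mid [0.568  0.0645] dir -93.2 len 0.0317 thick 0.0072 ztop [0.1316 0.1346]
[0.447 0.407 0.004]
[ 0.439 -0.375  0.116]
[ 0.618 -0.37   0.061]
```

View pics/w6c.png

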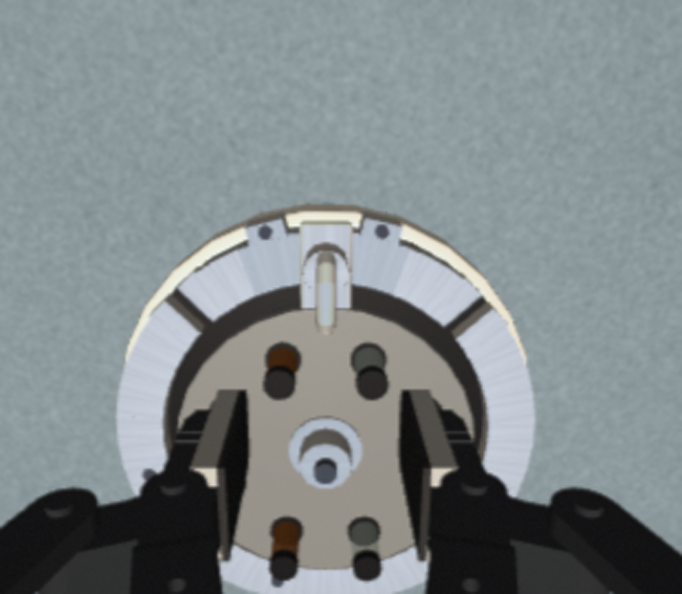

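The ring at (326,290) is centred on the shoe between its lugs (265 and 382), and its top is at the home height of 0.1346. The other two notches, at (187,310) and (467,317), are empty, and the bystanders haven't moved. Handing in.

```bash
python3 -c "
from plant import env
print(env.finish_job())"
```

```text
the job is handed in; nothing more can be done
None
```

The carousel is one station on, anticlockwise: the pin dropped by its own spring fully home into the next notch (about 47°), the gripper is clear, the bottle, beaker and rack are where they were, and the job is handed in at about 10 s.

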